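# Stand a tipped bottle up and return it to its lane

### The job

The small amber bottle with the yellow cap has tipped over on the dental bench. Stand it upright on the bench and let go of it, then pick it up again and set it upright on the floor of the rack's lane, on the black square that marks its vacant place between the taller bottles. Do not drop or topple it, and leave the taller bottles and the dental cast where they are.

Things in the scene. Friction and masses are not known exactly. Their poses are not given: they have to be found in the camera images.
- bottle: The tipped bottle: amber square body 42 x 42 mm, 68 high, paper label; shoulder 34 x 34 mm up to 74, neck 22 across, round yellow cap 30 across from 78 to 108 mm (total height). Starts lying on a flat side, cap roughly away from the robot. 0.13 to 0.25 kg. Origin: centre of its underside; z runs along the bottle to the cap, x and y square to its flat sides.
- rack: Fixed grey rack with an open lane along its y axis: inside 50 mm wide (x) by 222 mm long (y), lane floor 10 mm above the bench, aluminium rails 5 mm thick all round, tops 24 mm above the bench. Four places at y = -81, -27, 27, 81 mm; the vacant one is one of the middle two. Origin: centre of its underside, on the bench; z up.
- place: Flat black square, 40 x 40 mm, on the lane floor, marking the vacant place; a bottle standing there has 12 mm free to each neighbour. Origin: centre of the square, on the lane floor; z up.
- bottle_red: Upright square bottle, white with a paper label and a round red cap, 42 x 42 mm body 98 mm high, 140 mm high overall, cap 30 mm across; stands in the rack lane. Origin: centre of its underside; z points up to the cap, x and y are square to its flat sides.
- bottle_green: Upright square bottle, white with a paper label and a round green cap, 42 x 42 mm body 98 mm high, 140 mm high overall, cap 30 mm across; stands in the rack lane. Origin: centre of its underside; z points up to the cap, x and y are square to its flat sides.
- bottle_blue: Upright square bottle, white with a paper label and a round blue cap, 42 x 42 mm body 98 mm high, 140 mm high overall, cap 30 mm across; stands in the rack lane. Origin: centre of its underside; z points up to the cap, x and y are square to its flat sides.
- cast: Loose dental cast, yellow base 46 x 50 mm and 18 mm high with an arch of white teeth to 32 mm; a bystander on the bench. Origin: centre of its underside; z up.
Not all that is in view belongs to the job. Several things have the shape of the rack; the one meant has the colours described above.

How it is judged:
By the outcome, as a careful person would: the job done as asked, in the order asked, and still so for the second after the job is handed in, with the robot touching nothing.
It also fails if it takes over 64 s, if anything falls off the work surface, if the arm or the gripper's body presses on something with over 40 N, if the wrist force passes 120 N, or if a joint passes its speed limit or range.

### The arm

A 6-joint arm with a two-finger parallel gripper is mounted at the origin on the work surface. World frame = base frame: x ahead of the robot, y to its left, z up, the work surface at z = 0. Lengths are in m, angles in degrees, forces in N, time in s.
With the tool pointing down it reaches from about 0.4 to 0.825 m from the base axis. Payload 7 kg.
Tool frame: the origin (TCP) lies midway between the tips of the shut fingers; the grasp point (between the pads) lies 19 mm behind it; z points along the fingers, y is the line along which they close (so a half turn about z gives the same grasp; the last joint's range is limited). The gripper opens to 88 mm and grips with 3 to 60 N. Pads are 19 mm wide; open, the fingers measure 130 mm over their backs; the gripper's body (78 mm by 193 mm) begins 47 mm behind the grasp point.
Start: joints at [-52.477, 20.546, 0.682, 0, -70.136, -16.507], TCP at [0.242, -0.63, 0.227] pointing down, gripper open.
Joint ranges: [-176.03, 176.03], [-82.01, 121.73], [-58.28, 71.71], [-173.87, 95.51], [-174.79, -0.11], [-173.66, 173.66]. Speed limits (degrees/s): [136.94, 136.94, 172.46, 180, 180, 180].

### API

Orientations are given as a 3x3 rotation matrix whose columns are the frame's x, y, z axes.
In Python, from rig import robot gives the robot as it stands. Calls block until the motion is done:
- robot.goto(position, orientation): joint-space move of the TCP to a pose.
- robot.servo_line(position, ori=None, speed=0.15): straight line of the TCP; ori=None keeps the orientation; speed is the mean speed in m/s.
- robot.movej(angles): joint-space move.
- robot.move_gripper(opening): opening from 0.0 (shut) to 1.0 (fully open); the grip force is fixed at half the most; returns when the fingers have stopped.
- robot.dwell(seconds).
- robot.ik(position, orientation): joint angles nearest the present ones, or None.
- robot.grab_frame(name): name is "scene" or "side" or "wrist"; returns (picture, depth): 480x640x3 uint8, red, green, blue; 480x640 float32, m along the optical axis (not along the pixel's ray), 0 where there is no reading.
- robot.camera_info(name): a dict with "vfov" (degrees; the focal length in pixels is half the picture's height over the tangent of half this angle, whatever the lens; pixels are square), "cx", "cy" (the principal point, pixels), "k1" (the pictures are not rectified: a ray, as slopes to the right and down, at radius r is drawn at 1 + k1 r^2 times it, then the intrinsics apply), "view" (4x4, takes a point from world to camera coordinates); the wrist camera has in their place "T_tool_cam" (4x4, takes a point from camera to tool coordinates, whose origin is the TCP and whose axes are the flange's). Camera axes: x right, y down, z forward; pixel columns grow to the right and rows downward; lengths in m; the calibration is good to about 2 mm. A picture is of the moment at which its call begins: read the wrist's pose just before it. camera_info takes no time and is no camera call.
A pose or a line that the arm cannot do raises robot.Unreachable and nothing moves.
- robot.job_done(): hands the job in; it is judged then, once.
Readings, each from a call of its own:
- robot.read_t(): time.
- robot.read_qpos(): joint angles.
- robot.read_qvel(): joint speeds.
- robot.read_effort(): joint torques, N m.
- robot.read_position(): TCP position.
- robot.read_tcp_rot(): TCP orientation.
- robot.read_force(): force on the tool from outside, world axes, zero at the start.
- robot.read_ft_torque(): the same for the moment, N m.
- robot.read_grip_width(): opening from 0.0 (shut) to 1.0 (fully open).
- robot.read_finger_force(): force on a finger pad.
Only numpy, scipy, OpenCV 4.12 (cv2) and the standard library are available. Lean on these libraries where they do the work, as an engineer would, in place of code of your own. Each camera call takes 0.05 s, during which the arm holds its last target. There are 200 camera calls.

## Working session

There is one attempt and no reset: what is moved stays moved. The work goes in short steps, each a Python script; the robot and the scene stay as the last script left them, time stands still between calls to the robot, and variables do not carry over. Pictures are saved under pics/ and viewed, at most 10 in all, crops included, and the job is handed in when it is done.

```bash
ls; mkdir -p pics; cat > h.py <<'E'
import numpy as np, cv2
from rig import robot
def cam(name):
    """points (480x640x3 world), picture"""
    ci=robot.camera_info(name)
    if name=="wrist":
        T=np.eye(4);T[:3,:3]=np.array(robot.read_tcp_rot());T[:3,3]=robot.read_position()
        M=T@np.array(ci["T_tool_cam"])
    else: M=np.linalg.inv(np.array(ci["view"]))
    im,d=robot.grab_frame(name)
    f=240/np.tan(np.radians(ci["vfov"])/2)
    v,u=np.mgrid[0:480,0:640].astype(float)
    a=(u-ci["cx"])/f;b=(v-ci["cy"])/f
    x,y=a.copy(),b.copy()
    for _ in range(15):
        s=1+ci["k1"]*(x*x+y*y);x,y=a/s,b/s
    P=np.stack([x*d,y*d,d,np.ones_like(d)],-1)@M.T
    P=P[...,:3].copy();P[d<=0]=np.nan
    return im,P
def save(n,im): cv2.imwrite(f"pics/{n}.png",cv2.cvtColor(np.ascontiguousarray(im),cv2.COLOR_RGB2BGR))
E
python3 - <<'E'
from h import *
for n in("scene","side"):
    im,P=cam(n);save(n,im);np.savez(n,im=im,P=P)
print({k:v for k,v in robot.camera_info("scene").items()},robot.camera_info("wrist")["T_tool_cam"],robot.read_t())
E
```

```text
pics
{'vfov': 45.51804421241436, 'cx': 316.59922788041905, 'cy': 234.86480040872755, 'k1': -0.15237787418567367, 'view': array([[ 0.37519211,  0.9267219 ,  0.02043021, -0.3065368 ],
       [ 0.65211969, -0.2482249 , -0.71632696, -0.25327289],
       [-0.6587646 ,  0.28208317, -0.69746562,  1.54603971],
       [ 0.        ,  0.        ,  0.        ,  1.        ]])} [[-1.84166997e-04 -9.65219401e-01 -2.61441148e-01  7.06186899e-02]
 [ 9.99999903e-01 -7.34758417e-05 -4.33163152e-04 -8.66923638e-04]
 [ 3.98887870e-04 -2.61441202e-01  9.65219322e-01 -1.58834722e-01]
 [ 0.00000000e+00  0.00000000e+00  0.00000000e+00  1.00000000e+00]] 0.1
```

View pics/scene.png

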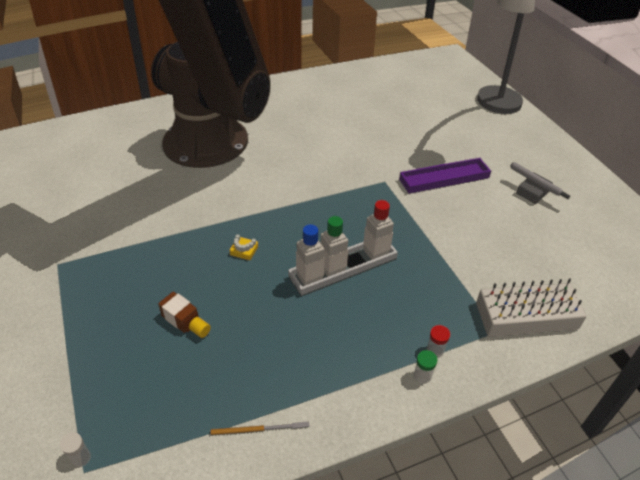

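View pics/side.png

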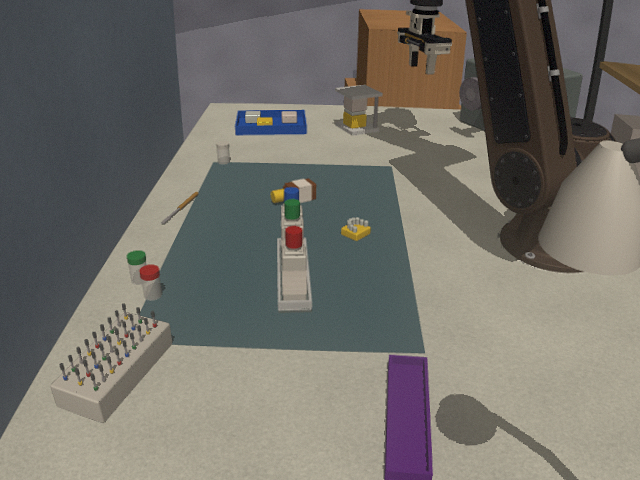

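The scene view shows the tipped bottle at (183,314), with its cap at (200,327). Three things have a rack's shape: the grey rack with bottles at scene (345,265), the purple tray at scene (445,175) and the blue tray at side (270,122). Only the first has a grey body, aluminium rails and white bottles. The vacant square is at (356,258), between green and red. I'll confirm this in a crop and take measurements.

```bash
python3 - <<'E'
from h import *
z=np.load("scene.npz");im,P=z["im"],z["P"]
a=cv2.resize(im[190:300,270:420],None,fx=4,fy=4,interpolation=cv2.INTER_CUBIC)
b=cv2.resize(im[280:350,140:230],None,fx=2,fy=2,interpolation=cv2.INTER_CUBIC)
c=np.zeros((440,790,3),np.uint8);c[:,:600]=a;c[:140,605:785]=b;save("crop",c)
hsv=cv2.cvtColor(im,cv2.COLOR_RGB2HSV)
def reg(n,r,zlo,zhi,hue=None):
    m=np.zeros((480,640),bool);m[r[1]:r[3],r[0]:r[2]]=1
    m&=(P[...,2]>zlo)&(P[...,2]<zhi)
    if hue is not None:m&=(hsv[...,1]>120)&(hsv[...,0]>=hue[0])&(hsv[...,0]<=hue[1])
    p=P[m];print(n,len(p),p.mean(0).round(4),p.min(0).round(3),p.max(0).round(3));return p
for n,r in dict(blue=(300,222,322,246),green=(325,214,347,238),red=(371,198,393,222)).items(): reg(n+"top",r,.144,.165)
p=reg("rack",(280,195,405,292),.018,.03)
print("rackrect",cv2.minAreaRect(p[:,:2].astype(np.float32)))
p=reg("bottle",(150,285,220,345),.008,.06)
print(cv2.minAreaRect(p[:,:2].astype(np.float32)))
p=reg("cap",(150,285,220,345),.004,.06,(20,33))
print(cv2.minAreaRect(p[:,:2].astype(np.float32)))
p=reg("bottop",(150,285,220,345),.036,.06)
print(cv2.minAreaRect(p[:,:2].astype(np.float32)))
reg("cast",(225,230,262,262),.006,.05)
E
```

```text
bluetop 165 [0.5708 0.0829 0.1496] [0.553 0.069 0.144] [0.585 0.098 0.154]
greentop 159 [0.566  0.1367 0.1501] [0.549 0.123 0.144] [0.58  0.151 0.155]
redtop 148 [0.5553 0.2439 0.1501] [0.54  0.229 0.144] [0.568 0.26  0.155]
rack 840 [0.5769 0.1529 0.0236] [0.522 0.046 0.018] [0.605 0.284 0.03 ]
rackrect ((0.5610516667366028, 0.16398201882839203), (0.06650261580944061, 0.2346382439136505), 6.280542373657227)
bottle 1223 [ 0.5882 -0.1855  0.0345] [ 0.533 -0.226  0.008] [ 0.639 -0.142  0.047]
((0.58689284324646, -0.1818091869354248), (0.11086651682853699, 0.04381925240159035), 28.96710777282715)
cap 287 [ 0.6241 -0.1621  0.0284] [ 0.595 -0.18   0.005] [ 0.639 -0.142  0.04 ]
((0.6183792352676392, -0.1624266356229782), (0.037150491029024124, 0.029988324269652367), 28.239967346191406)
bottop 708 [ 0.5753 -0.1887  0.0411] [ 0.533 -0.225  0.036] [ 0.633 -0.15   0.047]
((0.5851845741271973, -0.18179543316364288), (0.10809781402349472, 0.04311959072947502), 29.75168228149414)
cast 468 [ 0.4428 -0.0204  0.0211] [ 0.408 -0.051  0.006] [0.472 0.013 0.036]
```

View pics/crop.png

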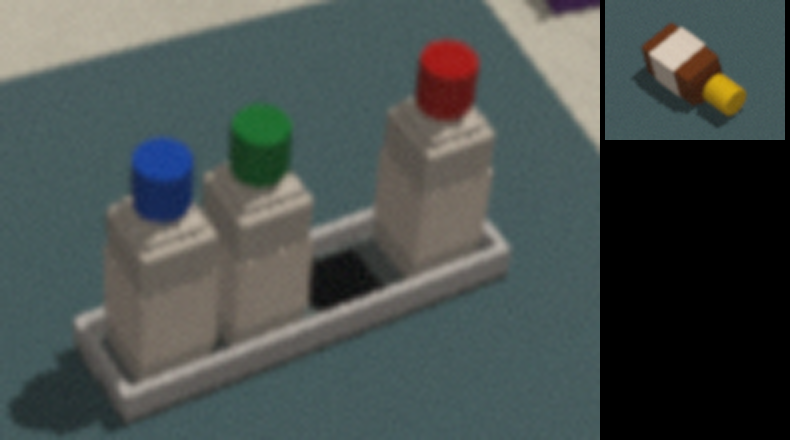

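The crop confirms the grey rack: the black square is vacant between green and red, at about (0.560, 0.190). The bottle's axis lies about 29° from +x. My plan has two parts:
1. Grip the body across its sides, lift, and rotate 90° about the closing axis. Stand it on the bench and release.
2. Regrasp the cap from above and carry it to the lane.

First I'll check reach.

```bash
cat >> h.py <<'E'
Z=np.array([0,0,1.])
def ori(yaw,el,flip=1):
    """tool z in vertical plane at yaw: el=0 down, +90 = horizontal along yaw; y closes across the plane"""
    y,e=np.radians([yaw,el]);d=np.array([np.cos(y),np.sin(y),0])
    z=d*np.sin(e)-Z*np.cos(e);yy=flip*np.cross(Z,d)
    return np.column_stack([np.cross(yy,z),yy,z])
def tcp(g,R): return np.asarray(g,float)+.019*R[:,2]
E
python3 - <<'E'
from h import *
d=np.array([np.cos(np.radians(29.3)),np.sin(np.radians(29.3)),0])
c=np.array([.5865,-.182,0]);u=c-.054*d;g=u+.045*d
print(u,g)
f=lambda j:None if j is None else np.round(j).astype(int)
for fl in(1,-1):
  for a in(0,10,20,30):
    R=ori(29.3,-a,fl);q=[f(robot.ik(tcp(g+Z*h,R),R)) for h in(.024,.2)]
    print(fl,a,q)
    for yw in(29.3,0,-15):
      R=ori(yw,90-a,fl);print('   up',yw,[f(robot.ik(tcp([x,y,h],R),R)) for x,y in((.56,-.18),(.62,-.15)) for h in(.047,.2)])
  for yw in(5.8,-174.2,):
    R=ori(yw+90,0,1);print('rack',yw,f(robot.ik(tcp([.56,.19,.11],R),R)))
  break
for yw in(29.3,119.3,-60.7,-150.7,0,90,-90,-15,75):
    R=ori(yw,0);print('cap',yw,f(robot.ik(tcp([.6,-.17,.1],R),R)))
E
```

```text
[ 0.53940826 -0.20842665  0.        ] [ 0.57865138 -0.18640444  0.        ]
1 0 [array([  1,  27, -22,   0, -41, -61]), array([  1,  16, -12,   0, -62, -61])]
   up 29.3 [array([-57,  55, -19, -94, -89,  74]), array([-57,  35, -22, -93, -88,  57]), array([ -51,   55,  -18, -100,  -87,   73]), array([-50,  35, -21, -99, -84,  57])]
   up 0 [array([ -61,   66,  -41, -118,  -98,  105]), array([ -62,   37,  -46, -118,  -86,   83]), array([ -52,   65,  -40, -127,  -99,  102]), array([ -53,   37,  -45, -127,  -85,   83])]
   up -15 [array([ -56,   78,  -50, -132, -118,  117]), None, array([ -46,   73,  -50, -145, -118,  108]), array([ -47,   43,  -57, -147,  -99,   95])]
1 10 [array([  3,  31, -19,   6, -50, -68]), array([  3,  20,  -8,   5, -70, -66])]
   up 29.3 [array([-55,  47, -21, -91, -79,  68]), array([-54,  27, -22, -88, -78,  48]), array([-49,  47, -20, -97, -76,  66]), array([-47,  27, -20, -93, -74,  47])]
   up 0 [array([ -61,   55,  -44, -120,  -84,   98]), array([ -58,   22,  -43, -115,  -68,   68]), array([ -52,   54,  -43, -128,  -84,   96]), array([ -50,   24,  -42, -124,
[... 1131 characters left out ...]
-49,   69]), array([-35,   3, -31, -89, -30,  18]), array([ -44,   31,  -38, -124,  -46,   69]), array([-27,   6, -28, -92, -23,  17])]
   up -15 [array([ -53,   35,  -54, -141,  -59,   89]), array([ -33,    0,  -36, -107,  -16,   27]), array([ -43,   34,  -51, -151,  -56,   87]), array([ -30,    5,  -34, -121,  -15,   40])]
rack 5.8 [ 38  20 -20   0 -50 -32]
rack -174.2 [ 38  20 -20   0 -50 148]
cap 29.3 [  2  23 -16   0 -51 -63]
cap 119.3 [  2  23 -16   0 -51  27]
cap -60.7 [   2   23  -16    0  -51 -153]
cap -150.7 [  2  23 -16   0 -51 117]
cap 0 [  2  23 -16   0 -51 -92]
cap 90 [  2  23 -16   0 -51  -2]
cap -90 None
cap -15 [   2   23  -16    0  -51 -107]
cap 75 [  2  23 -16   0 -51 -17]
```

```bash
python3 - <<'E'
from h import *
R=ori(29.3,-30);robot.goto(tcp([.5786,-.1864,.2],R),R)
im,P=cam("wrist");save("w1",im);np.savez("w1",im=im,P=P)
m=(P[...,2]>.03)&(P[...,2]<.055)&(np.hypot(P[...,0]-.587,P[...,1]+.182)<.08)
p=P[m];print(len(p),cv2.minAreaRect(p[:,:2].astype(np.float32)),np.percentile(p[:,2],[5,50,95]))
m2=m&(P[...,2]>.038);p=P[m2];print(cv2.minAreaRect(p[:,:2].astype(np.float32)))
print(robot.read_t(),robot.read_force())
E
```

```text
3392 ((0.5769151449203491, -0.19007381796836853), (0.08398507535457611, 0.04215395450592041), 30.947614669799805) [0.03380617 0.0424481  0.04386511]
((0.5754801630973816, -0.19091501832008362), (0.08065658807754517, 0.042152438312768936), 31.012784957885742)
2.1583 [-0.04953963 -0.09985223  0.02071413]
```

View pics/w1.png

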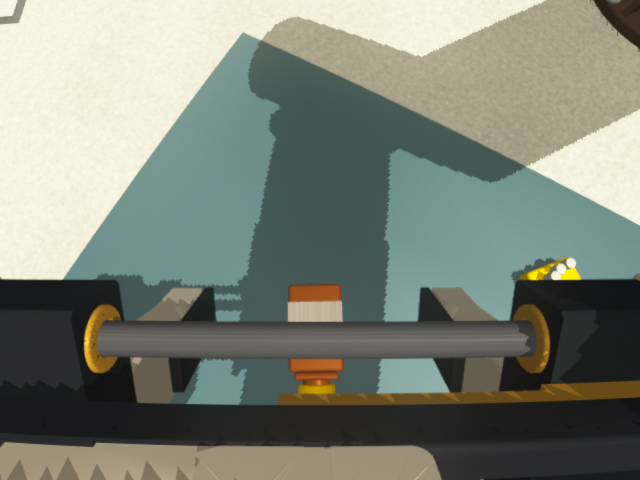

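The wrist view shows the bottle at (315,330), square between the fingers. The cast at (550,270) is clear. Next I'll grasp, lift and rotate.

```bash
python3 - <<'E'
from h import *
yw=30.3;d=-ori(yw,0)[:,0];g=np.array([.5409,-.2117,0])+.045*d
print(d,g)
R=ori(yw,-30)
robot.servo_line(tcp(g+Z*.06,R),R,speed=.12)
robot.servo_line(tcp(g+Z*.024,R),R,speed=.06)
print("F",robot.read_force())
robot.move_gripper(0.3)
print("w",robot.read_grip_width()*88,robot.read_finger_force(),robot.read_force())
robot.servo_line(tcp(g+Z*.20,R),R,speed=.12)
print("w",robot.read_grip_width()*88,robot.read_finger_force(),robot.read_force())
p=g+Z*.2
for el in(-15,0,15,30,45,60):
    R=ori(yw,el);robot.goto(tcp(p,R),R)
print("w",robot.read_grip_width()*88,robot.read_force(),robot.read_t(),robot.read_position()-.019*R[:,2])
im,P=cam("scene");save("s2",im[200:400,60:330]);np.savez("s2",im=im,P=P)
E
```

```text
[0.86339555 0.50452762 0.        ] [ 0.5797528  -0.18899626  0.        ]
F [0.66377481 0.06956069 0.29252286]
w 41.952439691638965 29.997029900550842 [-0.55226177  0.67350623  0.47457922]
w 42.162067755608724 29.99691367149353 [ 1.05712907 -0.45485247 -1.49584433]
w 41.839075658056274 [ 1.11371321  0.22521402 -0.31318079] 9.0083 [ 0.57946103 -0.18921275  0.19908985]
```

View pics/s2.png

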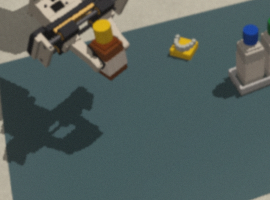

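The bottle is held with its cap up at crop (102,30) and its base near (118,72). It seems to lean, so I'll measure the tilt.

```bash
python3 - <<'E'
from h import *
z=np.load("s2.npz");im,P=z["im"],z["P"]
hsv=cv2.cvtColor(im,cv2.COLOR_RGB2HSV)
box=np.zeros((480,640),bool);box[210:285,145:195]=1
save("s2b",cv2.resize(im[200:290,130:210],None,fx=6,fy=6,interpolation=cv2.INTER_CUBIC))
cap=box&(hsv[...,0]>20)&(hsv[...,0]<33)&(hsv[...,1]>140)&(np.abs(P[...,2]-.2)<.12)
p=P[cap];print("cap",len(p),p.mean(0),p.min(0),p.max(0))
br=box&(hsv[...,0]<15)&(hsv[...,1]>110)&(np.abs(P[...,2]-.2)<.12)
q=P[br];print("body",len(q),q.mean(0),q.min(0),q.max(0))
# plane normals from local gradients
from scipy.ndimage import uniform_filter
def normals(mask):
    du=P[1:-1,2:]-P[1:-1,:-2];dv=P[2:,1:-1]-P[:-2,1:-1]
    n=np.cross(du,dv);n/=np.linalg.norm(n,axis=-1,keepdims=True)
    m=cv2.erode(mask.astype(np.uint8),np.ones((3,3)))[1:-1,1:-1]>0
    return n[m]
for k,m in(("cap",cap),("body",br)):
    n=normals(m);n=n[np.isfinite(n).all(1)].astype(np.float32);n*=np.sign(n[:,[2]]+n[:,[0]])
    c,l,ctr=cv2.kmeans(n,3,None,(3,50,1e-4),5,cv2.KMEANS_PP_CENTERS)
    print(k,np.bincount(l.ravel()),ctr.round(2).tolist())
print(robot.read_position(),robot.read_tcp_rot())
E
```

```text
cap 373 [ 0.58422335 -0.18599034  0.25358832] [ 0.50754672 -0.200623    0.20198044] [ 0.59796072 -0.17164158  0.26564299]
body 521 [ 0.59492452 -0.18500796  0.21256378] [ 0.57427659 -0.21140604  0.15712489] [ 0.60900894 -0.15967277  0.23158477]
cap [ 89 125  65] [[0.8600000143051147, 0.25, -0.009999999776482582], [-0.05999999865889549, 0.05000000074505806, 0.8899999856948853], [0.6499999761581421, -0.5600000023841858, 0.2199999988079071]]
body [ 90  96 129] [[0.1599999964237213, 0.1599999964237213, 0.8399999737739563], [0.550000011920929, -0.6800000071525574, 0.1899999976158142], [0.7699999809265137, 0.46000000834465027, 0.11999999731779099]]
[ 0.59406136 -0.18037146  0.19036302] [[-4.33949888e-01 -5.06305340e-01  7.45212988e-01]
 [-2.54463732e-01  8.62354221e-01  4.37713841e-01]
 [-8.64254421e-01  3.16193744e-04 -5.03054864e-01]]
```

View pics/s2b.png

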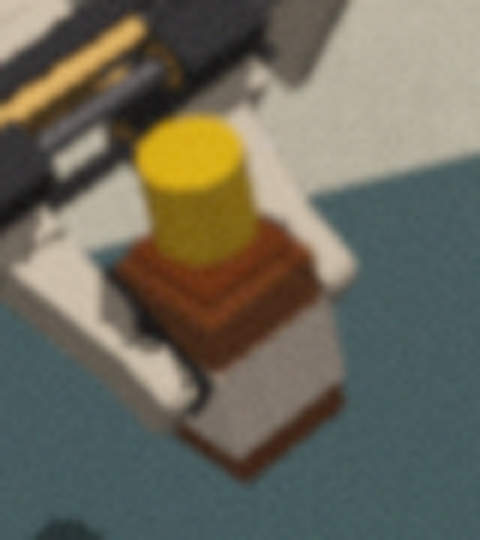

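The lean is perspective: the cap-top normal is vertical within about 4°, and the cap top at 0.264 fits the model. I'll lower until it touches, then release.

```bash
cat >> h.py <<'E'
def fz(n=8):
    v=[]
    for _ in range(n): robot.dwell(.015);v.append(robot.read_force()[2])
    return np.mean(v)
def lower(p,R,z0,z1,step=.001,thr=2.5):
    """lower grasp point from z0 in steps until contact, or z1"""
    robot.servo_line(tcp([p[0],p[1],z0],R),R,speed=.1);robot.dwell(.2)
    b=fz();z=z0
    while z>z1:
        z-=step;robot.servo_line(tcp([p[0],p[1],z],R),R,speed=.02)
        f=fz()-b
        if f>thr: break
    print("contact z",z,"df",f,"t",robot.read_t());return z
E
python3 - <<'E'
from h import *
R=ori(30.3,60);p=np.array([.5798,-.1890,0])
z=lower(p,R,.051,.041)
robot.move_gripper(1.0);print(robot.read_grip_width(),robot.read_force())
q=tcp([p[0],p[1],z],R)
robot.servo_line(q-.11*R[:,2],R,speed=.15)
im,P=cam("scene");save("s3",cv2.resize(im[220:360,120:280],None,fx=3.5,fy=3.5));np.savez("s3",im=im,P=P)
hsv=cv2.cvtColor(im,cv2.COLOR_RGB2HSV)
m=(hsv[...,0]>20)&(hsv[...,0]<33)&(hsv[...,1]>140)&(np.hypot(P[...,0]-.58,P[...,1]+.19)<.05)&(P[...,2]>.07)&(P[...,2]<.13)
t=P[m];print("cap",len(t),t.max(0));t=t[t[:,2]>t[:,2].max()-.006];print(cv2.minEnclosingCircle(t[:,:2].astype(np.float32)),t[:,2].mean(),robot.read_t())
E
```

```text
contact z 0.04399999999999999 df 6.583958821031671 t 13.7167
0.9983719248053905 [-0.5417462   0.88323681 -0.51127664]
cap 289 [ 0.59854546 -0.17118945  0.11190502]
((0.5816329717636108, -0.18471984565258026), 0.015439573675394058) 0.10785777454838648 15.575
```

View pics/s3.png

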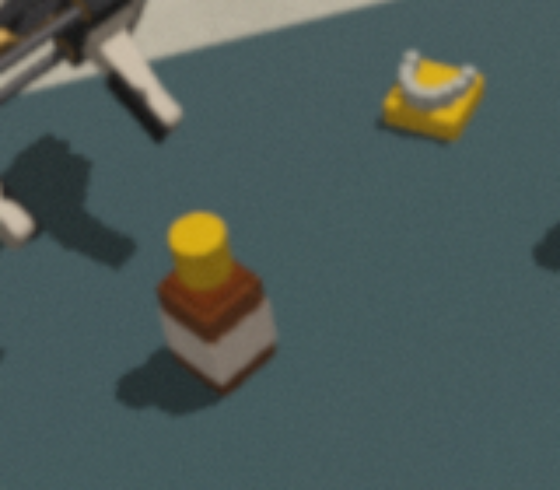

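The bottle now stands free and upright, with its cap top at crop (198,235) and the cast untouched. Before picking it up again I'll look at the rack and the bottle from above.

```bash
python3 - <<'E'
from h import *
p=np.array(robot.read_position());robot.servo_line(p+[0,0,.18],speed=.25)
R=ori(95.8,0);robot.goto([.56,.19,.27],R)
im,P=cam("wrist");save("w3",im);np.savez("w3",im=im,P=P)
hsv=cv2.cvtColor(im,cv2.COLOR_RGB2HSV)
near=np.hypot(P[...,0]-.56,P[...,1]-.16)<.16
m=near&(P[...,2]>.02)&(P[...,2]<.029);print("rack",m.sum(),cv2.minAreaRect(P[m][:,:2].astype(np.float32)))
m=near&(P[...,2]<.016)&(P[...,2]>.004)&(hsv[...,2]<70);q=P[m];q=q[np.hypot(q[:,0]-.56,q[:,1]-.19)<.04]
if len(q)>9:print("black",len(q),cv2.minAreaRect(q[:,:2].astype(np.float32)),q[:,2].mean())
for n,c in dict(red=(.5553,.2439),green=(.566,.1367)).items():
    m=(np.hypot(P[...,0]-c[0],P[...,1]-c[1])<.035)&(P[...,2]>.144)&(P[...,2]<.16);q=P[m]
    if len(q)>9:print(n,len(q),cv2.minEnclosingCircle(q[:,:2].astype(np.float32)),q[:,2].max())
R=ori(120.3,0);robot.goto([.5816,-.1847,.24],R)
im,P=cam("wrist");save("w4",im);np.savez("w4",im=im,P=P)
near=np.hypot(P[...,0]-.5816,P[...,1]+.185)<.05
m=near&(P[...,2]>.1)&(P[...,2]<.115);q=P[m];print("cap",len(q),cv2.minEnclosingCircle(q[:,:2].astype(np.float32)) if len(q) else 0,q[:,2].mean())
m=near&(P[...,2]>.05)&(P[...,2]<.078);q=P[m];print("body",len(q),cv2.minAreaRect(q[:,:2].astype(np.float32)) if len(q) else 0)
print(robot.read_t())
c=np.hstack([cv2.resize(cv2.imread(f"pics/w{i}.png"),(400,300)) for i in(3,4)]);cv2.imwrite("pics/w34.png",c)
E
```

```text
rack 2123 ((0.5624071359634399, 0.16153687238693237), (0.0606800876557827, 0.2318478673696518), 5.560389041900635)
black 1372 ((0.5593650937080383, 0.18829463422298431), (0.038987819105386734, 0.039989396929740906), 5.101092338562012) 0.011667007170116381
red 1086 ((0.5543458461761475, 0.24144943058490753), 0.01497338991612196) 0.15245085240376272
green 1475 ((0.5650402307510376, 0.13434302806854248), 0.014931798912584782) 0.1527247176375584
cap 1230 ((0.5825073719024658, -0.18848916888237), 0.015104943886399269) 0.10840425384094238
body 1239 ((0.582416296005249, -0.1885637491941452), (0.04209928959608078, 0.04234667122364044), 30.105480194091797)
19.6917
```

View pics/w34.png

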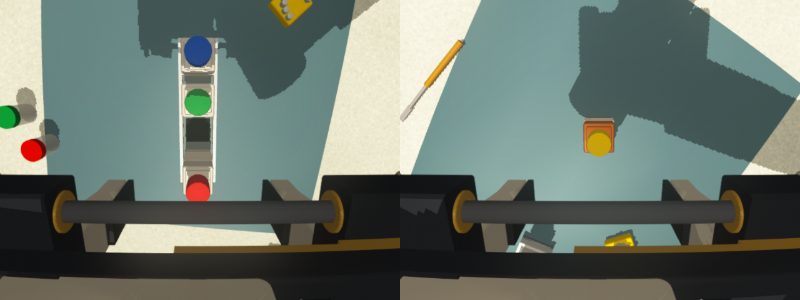

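From above, the black square is at (198,132) in the left half, and measures (0.5595, 0.1885) with yaw 5.4°. In the right half the bottle stands at (598,140), square to the fingers, at (0.5825, -0.1885). Now I'll regrasp by the cap and move over the rack.

```bash
python3 - <<'E'
from h import *
R=ori(120.2,0);b=np.array([.5824,-.1886,0])
robot.servo_line(tcp(b+Z*.14,R),R,speed=.15)
robot.servo_line(tcp(b+Z*.10,R),R,speed=.08)
robot.move_gripper(0.15);print("w",robot.read_grip_width()*88,robot.read_finger_force(),robot.read_force())
robot.servo_line(tcp(b+Z*.13,R),R,speed=.06)
robot.servo_line(tcp(b+Z*.29,R),R,speed=.2)
print("w",robot.read_grip_width()*88,robot.read_force())
R=ori(95.5,0);robot.goto(tcp([.5596,.1884,.29],R),R)
print(robot.read_t(),robot.read_position())
for n in("scene","side"):
    im,P=cam(n);np.savez("h"+n,im=im,P=P)
    hsv=cv2.cvtColor(im,cv2.COLOR_RGB2HSV)
    m=(np.hypot(P[...,0]-.56,P[...,1]-.188)<.045)&(P[...,2]>.15)&(P[...,2]<.262)&~((hsv[...,0]>20)&(hsv[...,0]<33)&(hsv[...,1]>140))
    for a,c in((.18,.205),(.21,.235),(.237,.258)):
        k=m&(P[...,2]>a)&(P[...,2]<c);q=P[k];q=q[np.isfinite(q).all(1)]
        if len(q)>5:print(n,a,len(q),np.percentile(q[:,0],[2,98]).round(4),np.percentile(q[:,1],[2,98]).round(4))
    q=P[m&(P[...,2]>.17)];print(n,"minz",q[:,2].min())
    if n=="scene": A=cv2.resize(im[130:300,260:430],(390,390))
    else: B=cv2.resize(im[90:330,200:400],(325,390))
save("hov",np.hstack([A,B]))
E
```

```text
w 29.38016995839422 29.992173314094543 [ 1.02499957 -0.07896234 -0.51061501]
w 29.36946465914853 [ 0.67687771  0.95221285 -1.81901039]
25.2417 [0.55969533 0.18771649 0.2706689 ]
scene 0.18 137 [0.5421 0.5814] [0.1682 0.2107]
scene 0.21 320 [0.54   0.5816] [0.1673 0.213 ]
scene 0.237 305 [0.5438 0.5812] [0.1677 0.2105]
scene minz 0.18993625201463782
side 0.18 192 [0.538  0.5789] [0.2058 0.2131]
side 0.21 334 [0.5379 0.5784] [0.2059 0.2147]
side 0.237 334 [0.5381 0.5785] [0.1809 0.2135]
side minz 0.1888206338435945
```

View pics/hov.png

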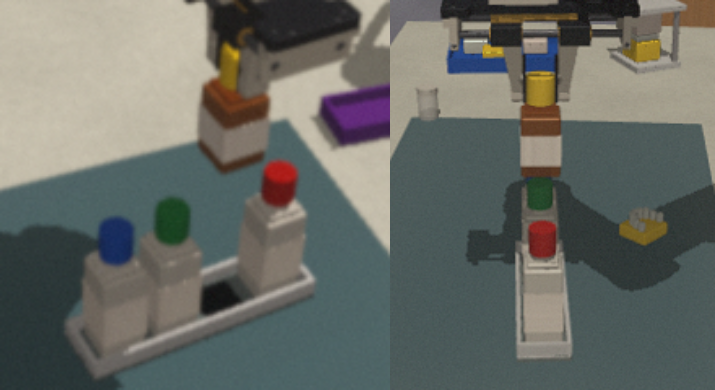

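The bottle hangs plumb at (235,125) left and (541,140) right, centred over the lane in both views. I'll lower it.

```bash
python3 - <<'E'
from h import *
R=ori(95.5,0);p=[.5596,.1885,0]
b=fz()
robot.servo_line(tcp([p[0],p[1],.16],R),R,speed=.12)
robot.servo_line(tcp([p[0],p[1],.138],R),R,speed=.05);print("F",fz()-b)
robot.servo_line(tcp([p[0],p[1],.126],R),R,speed=.04);print("F",fz()-b)
if abs(fz()-b)<2.5:
    print(lower(p,R,.116,.107,thr=2.0))
print(robot.read_force(),robot.read_position(),robot.read_t())
E
```

```text
F -0.1108688502162638
F 0.11544963941600717
contact z 0.109 df 6.031520730727274 t 31.4167
0.109
[-1.40740881 -0.9499268   4.57881692] [0.55984172 0.18852079 0.09084706] 31.4167
```

```bash
python3 - <<'E'
from h import *
robot.move_gripper(0.75);print(robot.read_force())
p=np.array(robot.read_position());robot.servo_line(p+[0,0,.06],speed=.06);robot.servo_line(p+[0,0,.2],speed=.2)
im,P=cam("wrist");q=P[(np.hypot(P[...,0]-.5596,P[...,1]-.1885)<.03)&(P[...,2]>.11)&(P[...,2]<.125)]
print("cap",len(q),cv2.minEnclosingCircle(q[:,:2].astype(np.float32)) if len(q) else 0,q[:,2].mean() if len(q) else 0)
im,_=cam("scene");s,_=cam("side")
save("end",np.hstack([cv2.resize(im[180:310,220:420],(440,286)),cv2.resize(s[170:330,220:390],(304,286))]));print(robot.read_t())
E
```

```text
[-0.49540065  0.15099938 -0.39803364]
cap 977 ((0.5599759817123413, 0.18827207386493683), 0.015156244859099388) 0.11842396837873966
34.375
```

View pics/end.png

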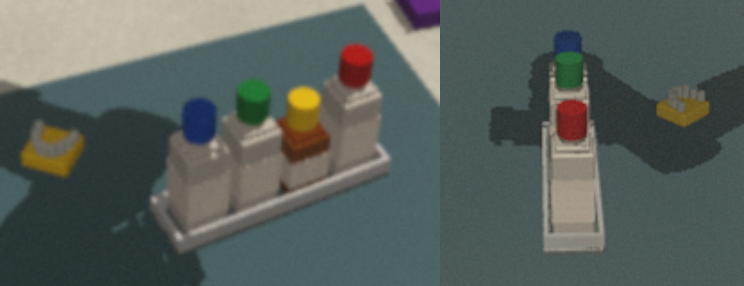

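The bottle stands upright in its place, cap at (303,108) left, between green and red, with its cap top at 0.118 m. The other bottles and the cast have not moved.

```bash
python3 -c "
from rig import robot
print(robot.job_done())"
```

```text
the job is handed in; nothing more can be done
None
```

The amber bottle was stood upright on the bench and let go, then picked up again and set upright on the black square between the green and red bottles; the job was handed in at about 34 s of the 64 s limit.

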